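# Load a die-cast box into the drill jig and clamp it with the slanted wing screw

## Task

Get the die-cast aluminium box ready for drilling: lay it lid up in the channel of the steel drill jig, slide it lengthways under the clamp arm until it is fully home against the end stop, then turn the winged screw clockwise until its ball end bears firmly on the lid, finger-tight but not wrenched down. Let go of everything, and leave the marker, the dish and the screwdriver where they lie.

Things in the scene. Friction and masses are not known exactly. Their poses are not given: they have to be found in the camera images.
- drill_jig: Bare-steel drill jig fixed on the table. Origin: underside of the base plate; x along the channel, from the open mouth to the end stop; y left, z up. In mm: base x -105..85, y -52..52, top z 10. Two rails (tops z 20, backs at y +-34) leave a channel 53.5 wide about y 0, flared at x < -72. The box goes in from the mouth; when home its origin is at (38, 0, 10).
- end_stop (a point): Middle of the end stop's face, jig (76, 0, 28) mm; axes as the jig. Stop 35 mm tall. Above it a bush plate (jig x 59..93, y -30..30, underside z 45) overhangs the channel's end: 5 mm above the box's lid.
- clamp_arm (a point): Centre of the dark clamp arm, which reaches from the cheek over the channel and carries the screw; axes as the jig. Jig (37, 9, 62) mm; the arm spans jig x 20..53, y -16..34, z 47..77: 7 mm above the lid. Its screw slants: the axis lies in the jig plane y 0, leaning 35 degrees from vertical towards the mouth (-x).
- cheek (a point): Point on the inner face of the cheek, level with the screw axis: jig (10, 34, 100) mm; axes as the jig. The cheek is an upright steel plate on the channel's left, jig y 34..42: foot x 6..86 up to z 62, and a part slanting with the screw, 58 wide, up to z 127 (front edge from x 26 at z 22 to x -23 at z 93). Wing tips pass 6 mm from it.
- wing_grip (a point): Black winged head of the screw: point on the axis, middle of the flat blade (7 mm thick, 56 across, 20 tall along the axis), near jig (10, 0, 100) mm at most. Below it a round hub, 19 mm across, top 10 mm under the point. Site z: up and out along the screw. The blade runs along the direction 2.171 rad from point x (x towards y). Fingers open over 30 mm can hit the cheek.
- spindle: Ball-ended spindle of that screw: 12 mm brass ball under the arm. Origin on the axis (ball centre 13.7 mm up the axis), z up the screw. Clockwise seen from the head tightens, 12.5 mm a turn; starts 2 to 3.2 rad short of the lid of a box that is home. Thread friction 0.08 N m; after touching, 0.12 N m more per rad. Finger-tight: about 0.1 N m above free turning. Stays where left.
- cast_box: Loose die-cast aluminium instrument box, lid up: 76 x 50 x 30 mm (x, y, z), about 160 g, four small screws in its flat lid. Origin at the centre of its underside, x along the 76 mm side, z up. Either end may go first.
- marker: Bystander: white marker pen, 135 mm long, lying on the table.
- parts_dish: Bystander: small grey metal dish, 77 mm across, 17 high, origin under its centre.
- driver: Bystander: screwdriver with a thick plastic handle, 182 mm long, lying on the table.

How it is judged:
On the way, in this order (a step that is already met when the one before it is completed fails the run):
1. the box lies flat in the channel, fully home against the end stop (x of cast_box in the frame of drill_jig between 0.036 and 0.041 m and y of cast_box in the frame of drill_jig between -0.004 and 0.004 m and z of cast_box in the frame of drill_jig between 0.007 and 0.0125 m and angle between cast_box's own z axis and vertical below 0.05 rad and angle between the x axis of cast_box and the x axis of drill_jig, either way round below 0.06 rad), for 0.2 s.
2. the screw's ball bears on the lid (all of step 1 and contact force between spindle and cast_box above 15 N), for 0.2 s.
At the end, for the whole second after the job is handed in: The box lies lid up and flat in the channel, within 2 mm of the end stop and square with it, and is clamped: the screw's ball presses on the lid with 15 to 120 N; all at rest and released (all of step 2 and contact force between spindle and cast_box below 120 N and linear speed of cast_box below 0.01 m/s); the robot touches nothing.
It fails at once if the screw is wrenched down so that the lid is crushed (over 150 N) (contact force between spindle and cast_box above 150 N).
It fails at once if the marker is pushed more than 25 mm (distance of marker from where it was at the start of the episode above 0.025 m).
It fails at once if the parts dish is pushed more than 25 mm (distance of parts_dish from where it was at the start of the episode above 0.025 m).
It fails at once if the driver is pushed more than 25 mm (distance of driver from where it was at the start of the episode above 0.025 m).
It also fails if it takes over 72 s, if anything falls off the work surface, if the arm or the gripper's body presses on something with over 40 N, if the wrist force passes 120 N, or if a joint passes its speed limit or range.

## Robot

A 6-joint arm with a two-finger parallel gripper is mounted at the origin on a cart in front of the work surface, level with it; the furniture and walls round the work are solid. World frame = base frame: x ahead of the robot, y to its left, z up, the work surface at z = 0. Lengths are in m, angles in rad, forces in N, time in s.
With the tool pointing down it reaches from about 0.25 to 0.85 m from the base axis. Payload 12.5 kg.
Tool frame: the origin (TCP) lies at the very end of the fingers, on their centre line; the grasp point (between the pads) lies 19 mm behind it; z points along the fingers, y is the line along which they close (so a half turn about z gives the same grasp; the last joint's range is limited). The gripper opens to 93 mm and grips with 3 to 60 N. Pads are 15 mm wide; open, the fingers measure 128 mm over their backs; the gripper's body (75 mm by 188 mm) begins 65 mm behind the grasp point.
Start: joints at [1.059, 0.351, 1.652, -0, 1.139, -0.085], TCP at [0.228, 0.501, 0.219] pointing down, gripper open.
Joint ranges: [-2.75, 2.75], [-0.79, 2.1], [0.01, 2.65], [-1.57, 4.71], [0.07, 3.14], [-2.87, 2.87]. Speed limits (rad/s): [2.22, 2.22, 2.79, 3.14, 3.14, 3.14].

## Interface

Orientations are given as a rotation vector (axis times angle).
In Python, from rig import r gives the robot as it stands.
- The arm moves only by the shell command python3 shift.py 'ROWS' [FORCE]. ROWS is a JSON object with one list for each field, all of the same length, 1 to 12, a row being the entries at one place: sx, sy, sz (the shift in units of 5 mm), ax, ay, az (a rotation vector in units of 0.1 rad), finger_gap (the finger opening in m); each row is the pose to reach, as a shift and turn from the pose commanded when the command began, along the tool's axes at that moment; what a row does not reach only later rows make up. A row lasts 1/10 s, in which the tool goes at most 0.05 m and 0.15 rad, less where a joint would pass 70% of its speed; a pose out of reach is approached as far as the arm can. The fingers move at their own pace and stop on an object; FORCE is the grip in N (left out, the last holds). Time passes only in rows, so rows that do not move let the fingers close. It prints the time, the measured TCP pose, the force, the opening and the grip force at its end. Input that does not fit is refused with a message, and nothing moves.
- r.state(): the state, without advancing time (a new reading comes with each control period).
- r.read_camera(name): name is "scene" or "top" or "wrist"; returns a dict with "frame" (384x512x3 uint8, red, green, blue), "fx", "fy", "cx", "cy" (pixels), "dist" ([k1, k2, p1, p2, k3] as OpenCV has them; the pictures are not rectified), "extrinsics" (4x4, takes a point from world to camera coordinates). Camera axes: x right, y up, looking along -z (the intrinsics and any distortion apply to the point x, -y, -z); pixel columns grow to the right and rows downward; lengths in m; the calibration is good to about 2 mm. A picture is of the moment at which its call begins. There is no depth.
- r.close_job(): hands the job in; it is judged then, once.
The state is a dict: "t": time; "joint_pos": joint angles; "joint_vel": joint speeds; "joint_torque": joint torques, N m; "ee_pos": TCP position; "tool_rot": TCP orientation; "force": force on the tool from outside, world axes, zero at the start; "ft_torque": the same for the moment, N m; "width": finger opening in m; "grip_force": force on a finger pad.
Only numpy, scipy, OpenCV 4.12 (cv2) and the standard library are available. Lean on these libraries where they do the work, as an engineer would, in place of code of your own. Each camera call takes 0.05 s, during which the arm holds its last target. There are 200 camera calls.

## Working session

There is one attempt and no reset: what is moved stays moved. The work goes in short steps, Python scripts to look and compute and a shell command to move; the robot and the scene stay as the last step left them, time stands still between calls to the robot, and variables do not carry over. Pictures are saved under pics/ and viewed, at most 10 in all, crops included, and the job is handed in when it is done.

```bash
ls; mkdir -p pics; python3 - <<'E'
from rig import r
import cv2
for n in ["scene","top"]:
    c=r.read_camera(n); cv2.imwrite(f"pics/{n}0.png",c["frame"][:,:,::-1]); print(n,c["fx"],c["cx"],c["cy"],c["dist"],c["extrinsics"])
s=r.state(); print(s)
E
```

```text
pics
rig.py
shift.py
scene 417.41761764256034 259.2498152271806 189.2686221092184 [-0.08348309  0.          0.          0.          0.        ] [[ 0.90831583 -0.41794144  0.01695019 -0.41179417]
 [ 0.3030875   0.68554852  0.66193745 -0.31422017]
 [-0.28827127 -0.59611088  0.7493674  -0.86699528]
 [ 0.          0.          0.          1.        ]]
top 489.7167342306539 262.85254927929526 190.75828211642767 [-0.1810169  0.         0.         0.         0.       ] [[ 0.01553647 -0.99986798 -0.00475898  0.14550848]
 [ 0.98976881  0.01470406  0.14192072 -0.53523498]
 [-0.141832   -0.00691524  0.98986659 -1.56255171]
 [ 0.          0.          0.          1.        ]]
{'t': 0.1, 'joint_pos': array([ 1.05942972e+00,  3.51166706e-01,  1.65233928e+00,  4.08367133e-05,
        1.13906829e+00, -8.46012827e-02]), 'joint_vel': array([-0.00137763,  0.00012976, -0.00284289,  0.00041517,  0.00190552,
       -0.00098982]), 'joint_torque': array([-1.13001162e-03, -4.98042798e+01, -2.85702932e+01,  6.99563487e-02,
        2.39309028e-02, -1.18048666e-05]), 'ee_pos': array([0.22748572, 0.50043017, 0.21817174]), 'tool_rot': array([-6.65243454e-01, -3.07001954e+00,  1.45673209e-03]), 'force': array([-0.44474146, -0.25736913,  0.52112756]), 'ft_torque': array([-0.02422848,  0.0079033 , -0.02622477]), 'grip_force': 0.0, 'width': 0.0932162164163151}
```
View pics/scene0.png

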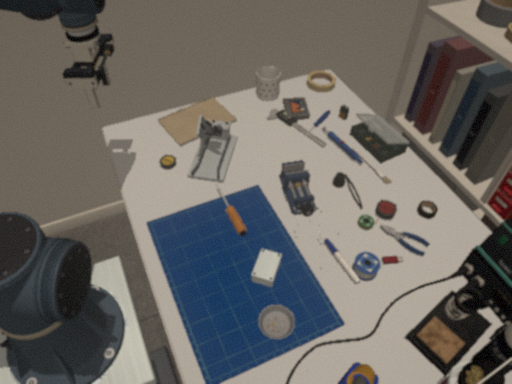

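View pics/top0.png

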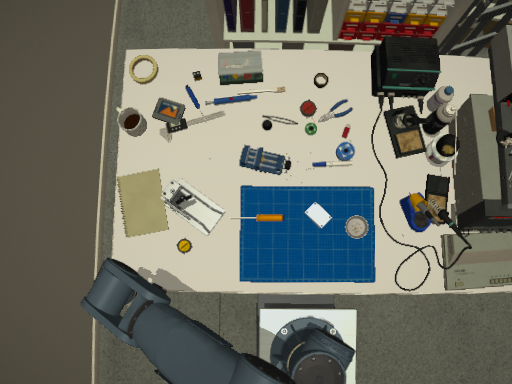

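Top view: box (318,215), jig (195,207) with its mouth probably to the lower right, driver (258,217), dish (357,227), marker (332,164). Next I measure the box and enlarge the jig.

```bash
cat > h.py <<'E'
import numpy as np, cv2
from rig import r
from scipy.spatial.transform import Rotation as R
def ray(c,uv):
    K=np.array([[c["fx"],0,c["cx"]],[0,c["fy"],c["cy"]],[0,0,1]])
    p=cv2.undistortPoints(np.array(uv,float).reshape(-1,1,2),K,np.array(c["dist"])).reshape(-1,2)
    E=np.array(c["extrinsics"]); d=np.c_[p[:,0],-p[:,1],-np.ones(len(p))]@E[:3,:3]
    return -E[:3,:3].T@E[:3,3], d
def onz(c,uv,z):
    o,d=ray(c,uv); return o+d*((z-o[2])/d[:,2])[:,None]
def proj(c,P):
    K=np.array([[c["fx"],0,c["cx"]],[0,c["fy"],c["cy"]],[0,0,1]]); E=np.array(c["extrinsics"])
    q=np.atleast_2d(P)@E[:3,:3].T+E[:3,3]; q=q*[1,-1,-1]
    return cv2.projectPoints(q,np.zeros(3),np.zeros(3),K,np.array(c["dist"]))[0].reshape(-1,2)
def tri(c1,u1,c2,u2):
    o1,d1=ray(c1,[u1]);o2,d2=ray(c2,[u2]);A=np.c_[d1[0],-d2[0]];s=np.linalg.lstsq(A,o2-o1,rcond=None)[0]
    a=o1+s[0]*d1[0];b=o2+s[1]*d2[0];return (a+b)/2,np.linalg.norm(a-b)
E
python3 - <<'E'
from h import *
c=r.read_camera("top"); f=c["frame"]
hsv=cv2.cvtColor(f,cv2.COLOR_RGB2HSV)
m=((hsv[:,:,2]>150)&(hsv[:,:,1]<70)).astype(np.uint8); m[:, :295]=0;m[:,340:]=0;m[:195]=0;m[240:]=0
cn=max(cv2.findContours(m,0,2)[0],key=cv2.contourArea)
P=onz(c,cn.reshape(-1,2),0.030)[:,:2]
print(len(cn),cv2.contourArea(cn),cv2.minAreaRect((P*1000).astype(np.float32)))
# other items
o=((hsv[:,:,0]<20)&(hsv[:,:,1]>150)&(hsv[:,:,2]>120)).astype(np.uint8); o[:,:225]=0;o[:,300:]=0;o[:205]=0;o[:230];o[235:]=0
ys,xs=np.nonzero(o); print("driver handle",onz(c,[[xs.min(),ys.mean()],[xs.max(),ys.mean()],[228,217]],0.012)[:,:2])
print("dish",onz(c,[[357,227]],0.01)); print("marker",onz(c,[[314,164],[352,163]],0.007))
a=cv2.resize(f[165:250,150:240],None,fx=6,fy=6,interpolation=cv2.INTER_CUBIC)
c2=r.read_camera("scene"); b=cv2.resize(c2["frame"][110:190,180:245],None,fx=6,fy=6,interpolation=cv2.INTER_CUBIC)
cv2.imwrite("pics/jt.png",a[:,:,::-1]); cv2.imwrite("pics/js.png",b[:,:,::-1])
E
```

```text
17 323.0 ((458.5017395019531, -27.930824279785156), (76.22434997558594, 49.11061096191406), 45.46356964111328)
driver handle [[0.44732716 0.17173921]
 [0.44855224 0.089239  ]
 [0.4474565  0.26761243]]
dish [[ 0.42029952 -0.16020922  0.01      ]]
marker [[ 0.63105916 -0.01696767  0.007     ]
 [ 0.63676894 -0.14610175  0.007     ]]
```

View pics/jt.png

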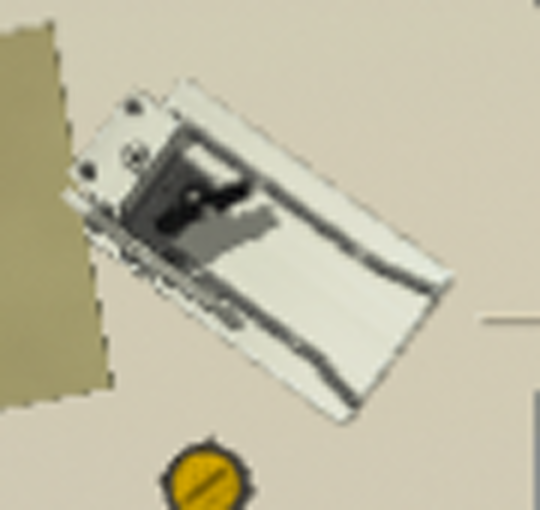

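View pics/js.png

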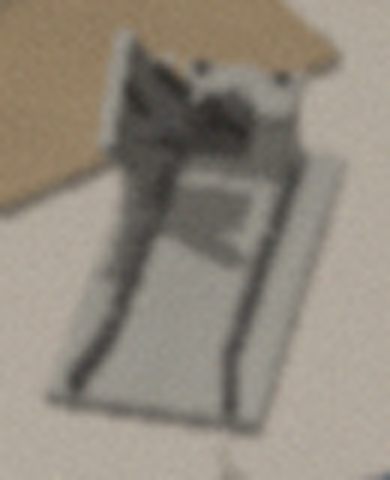

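The jig's mouth faces lower right: mouth corners at (452,278) and (345,422) in the top crop, right far base corner at (185,80), cheek at lower left, and the black wing from (160,235) to (250,190). In the scene crop the mouth corners are (48,402) and (262,430).

```bash
cat >> h.py <<'E'
def T(x,y,th):
    M=np.eye(4);M[:2,:2]=[[np.cos(th),-np.sin(th)],[np.sin(th),np.cos(th)]];M[:2,3]=x,y;return M
E
python3 - <<'E'
from h import *
c=r.read_camera("top");s=r.read_camera("scene")
J=np.array([[-105,-52],[-105,52],[85,-52]])/1000.
t=np.array([[452,278],[345,422],[185,80]])/6-.42+[150,165]
q=np.array([[262,430],[48,402],[345,150]])/6-.42+[180,110]
for n,cam,px in (("top",c,t),("scene",s,q)):
    P=onz(cam,px,0.010)[:,:2]; print(n,P.round(4).tolist(),"len",np.linalg.norm(P[0]-P[1]),np.linalg.norm(P[0]-P[2]))
    a=J-J.mean(0);b=P-P.mean(0); th=np.arctan2((a[:,0]*b[:,1]-a[:,1]*b[:,0]).sum(),(a*b).sum())
    M=T(0,0,th)[:2,:2]; o=P.mean(0)-M@J.mean(0); print("pose",o,th,np.degrees(th),"res",(P-(J@M.T+o)).round(4).tolist())
E
```

```text
top [[0.4677, 0.2785], [0.3871, 0.3356], [0.5765, 0.4316]] len 0.09873090244522477 0.18782731439307282
pose [0.48675376 0.39264822] 0.9615505912270692 55.09279066562011 res [[-0.0016, 0.0017], [0.0031, -0.0007], [-0.0015, -0.001]]
scene [[0.4691, 0.2738], [0.3841, 0.3308], [0.5797, 0.439]] len 0.10232698980729264 0.19884536298973832
pose [0.4858687  0.39222647] 0.993553077875016 56.92639808447123 res [[-0.003, -0.0021], [-0.0009, -0.0019], [0.0039, 0.0039]]
```

```bash
cat >> h.py <<'E'
def tool(): 
    s=r.state();M=np.eye(4);M[:3,:3]=R.from_rotvec(s["tool_rot"]).as_matrix();M[:3,3]=s["ee_pos"];return M
def down(yaw,tilt=0):
    """tool axes: z down, tilted by tilt towards +x of a frame at yaw; tool y along frame y"""
    return (R.from_euler("z",yaw)*R.from_euler("y",-tilt)*R.from_matrix(np.diag([1,-1,-1]))).as_matrix()
def delta(p,Rm,M=None):
    M=tool() if M is None else M
    d=M[:3,:3].T@(np.array(p)-M[:3,3]);w=R.from_matrix(M[:3,:3].T@Rm).as_rotvec()
    return d.round(4),w.round(4),"n>=",np.linalg.norm(d)/.05,np.linalg.norm(w)/.15
def jig(o=(0.4863,0.3924),th=0.975): return T(o[0],o[1],th)
def pt(M,p): return (M@np.r_[np.array(p)/1000.,1])[:3]
E
python3 - <<'E'
from h import *
c=r.read_camera("wrist");M=tool();E=np.array(c["extrinsics"])
print(M.round(3)); print("cam in tool",(np.linalg.inv(M)@np.linalg.inv(E)).round(3),c["fx"],c["cx"],c["cy"],c["dist"])
J=jig()
for yaw in (0.975,0.975-np.pi,0.975+np.pi): print(yaw,delta(pt(J,[-70,0,260]),down(yaw)))
E
```

```text
[[-0.91   0.414 -0.     0.228]
 [ 0.414  0.91  -0.     0.501]
 [ 0.    -0.    -1.     0.219]
 [ 0.     0.     0.     1.   ]]
cam in tool [[-0.002  0.964  0.265  0.074]
 [ 1.     0.001  0.002 -0.001]
 [ 0.002  0.265 -0.964 -0.166]
 [ 0.     0.     0.     1.   ]] 299.4233005780268 254.9290861614185 191.16942589569584 [-0.05191974  0.          0.          0.          0.        ]
0.975 (array([-0.2685, -0.0604, -0.0415]), array([-2.0000e-04,  2.0000e-04,  1.7398e+00]), 'n>=', np.float64(5.566505319130948), np.float64(11.598628595570291))
-2.166592653589793 (array([-0.2685, -0.0604, -0.0415]), array([-2.0000e-04, -2.0000e-04, -1.4018e+00]), 'n>=', np.float64(5.566505319130948), np.float64(9.345322661059143))
4.116592653589793 (array([-0.2685, -0.0604, -0.0415]), array([-2.0000e-04, -2.0000e-04, -1.4018e+00]), 'n>=', np.float64(5.566505319130948), np.float64(9.34532266105914))
```

```bash
python3 - <<'E'
from h import *
print(delta(pt(jig(),[-110,0,160]),down(0.975)))
E
```

```text
(array([-0.2618, -0.0998,  0.0585]), array([-2.0000e-04,  2.0000e-04,  1.7398e+00]), 'n>=', np.float64(5.724282911720133), np.float64(11.598628595570291))
```

Units first: shifts go in units of 5 mm and turns go in units of 0.1 rad. So -0.262 m is -52.4, -0.1 m is -20, 1.74 rad is 17.4.

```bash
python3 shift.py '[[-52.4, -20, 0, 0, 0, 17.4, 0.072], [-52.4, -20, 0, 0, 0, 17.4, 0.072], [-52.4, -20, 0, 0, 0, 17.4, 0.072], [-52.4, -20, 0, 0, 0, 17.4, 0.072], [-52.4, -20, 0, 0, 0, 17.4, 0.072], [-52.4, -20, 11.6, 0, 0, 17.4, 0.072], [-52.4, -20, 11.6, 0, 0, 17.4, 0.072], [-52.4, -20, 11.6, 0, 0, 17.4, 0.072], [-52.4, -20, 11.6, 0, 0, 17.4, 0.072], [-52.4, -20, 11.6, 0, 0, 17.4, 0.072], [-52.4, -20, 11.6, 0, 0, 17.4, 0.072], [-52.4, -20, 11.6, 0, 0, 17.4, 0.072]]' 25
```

```text
refused: ROWS must be an object with one list for each field. Nothing was moved.
```

Wrong form. The message asks for an object with one list for each field, so I'll send the same numbers that way.

```bash
python3 shift.py '{"sx":[-52.4, -52.4, -52.4, -52.4, -52.4, -52.4, -52.4, -52.4, -52.4, -52.4, -52.4, -52.4], "sy":[-20, -20, -20, -20, -20, -20, -20, -20, -20, -20, -20, -20], "sz":[0, 0, 0, 0, 0, 11.6, 11.6, 11.6, 11.6, 11.6, 11.6, 11.6], "ax":[0, 0, 0, 0, 0, 0, 0, 0, 0, 0, 0, 0], "ay":[0, 0, 0, 0, 0, 0, 0, 0, 0, 0, 0, 0], "az":[17.4, 17.4, 17.4, 17.4, 17.4, 17.4, 17.4, 17.4, 17.4, 17.4, 17.4, 17.4], "finger_gap":[0.072, 0.072, 0.072, 0.072, 0.072, 0.072, 0.072, 0.072, 0.072, 0.072, 0.072, 0.072]}' 25; python3 - <<'E'
from h import *
c=r.read_camera("wrist");print(r.state()["joint_pos"].round(3))
cv2.imwrite("pics/w1raw.png",c["frame"][:,:,::-1])
cv2.imwrite("pics/w1.png",cv2.resize(c["frame"],(800,600),interpolation=cv2.INTER_CUBIC)[:,:,::-1])
np.save("w1.npy",c,allow_pickle=True)
E
```

```text
t: 1.55
ee_pos: [0.4248, 0.3012, 0.1606]
tool_rot: [2.78, 1.463, -0.0]
force: [-1.1, -0.6, -1.0]
width: 0.0719
grip_force: 0.0
[0.527 0.369 1.785 0.    0.988 1.133]
```

View pics/w1.png

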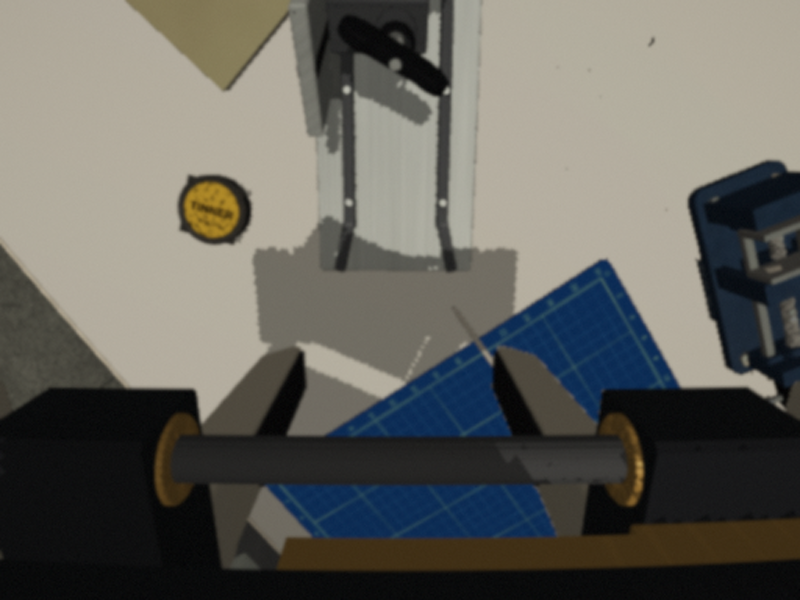

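Wrist picture (800x600): mouth corners (322,269)/(472,269), rail screw dots (346,90),(444,90),(348,203),(442,203), and the wing's tips near (345,25) and (447,90).

```bash
python3 - <<'E'
from h import *
c=np.load("w1.npy",allow_pickle=True).item()
px=lambda a:(np.array(a,float)+.5)*.64-.5
m=onz(c,px([[472,269],[322,269]]),.010)[:,:2]; d=onz(c,px([[346,90],[444,90],[348,203],[442,203]]),.020)[:,:2]
print("mouth len",np.linalg.norm(m[0]-m[1]),"dots",d.round(4).tolist(),[np.linalg.norm(d[0]-d[1]),np.linalg.norm(d[2]-d[3])])
ax=(d[0]+d[1]-d[2]-d[3]); th1=np.arctan2(ax[1],ax[0]); b=m[1]-m[0]; th2=np.arctan2(-b[0],b[1])
far=(d[0]+d[1])/2-m.mean(0); th3=np.arctan2(far[1],far[0])
print("yaw dots,mouth,far",th1,th2,th3)
th=(th2+th3)/2; u=np.array([np.cos(th),np.sin(th)]); o=m.mean(0)+.105*u; print("origin",o,"dots mid in jig",[T(*o,th)[:2,:2].T@((d[i]+d[i+1])/2-o) for i in (0,2)])
J=T(*o,th); z=J[:3,:3]@np.array([-np.sin(np.radians(35)),0,np.cos(np.radians(35))]); x=J[:3,:3]@np.array([np.cos(np.radians(35)),0,np.sin(np.radians(35))]); y=J[:3,1]
for off in (0,.010,.005):
    p0=pt(J,[10,0,100])+off*z; O,D=ray(c,px([[345,25],[447,90],[396,57]])); P=O+D*((((p0-O)@z)/(D@z))[:,None])
    q=np.c_[(P-p0)@x,(P-p0)@y]; print(off,q.round(4).tolist(),np.linalg.norm(q[0]-q[1]),np.arctan2(*(q[0]-q[1])[::-1]))
cv2.imwrite("pics/w1c.png",cv2.resize(c["frame"][0:70,180:320],None,fx=5,fy=5,interpolation=cv2.INTER_CUBIC)[:,:,::-1])
E
```

```text
mouth len 0.10356920611064746 dots [[0.4659, 0.4186], [0.5152, 0.3846], [0.4268, 0.3627], [0.4767, 0.3283]] [np.float64(0.05983776821491685), np.float64(0.06058660556475289)]
yaw dots,mouth,far 0.9655059845768376 0.9673869576180635 0.9768340031302563
origin [0.48606067 0.3941288 ] dots mid in jig [array([0.00872497, 0.00053719]), array([-0.05949852,  0.00098777])]
0 [[0.0138, 0.0209], [-0.0152, -0.0243], [0.0002, -0.0006]] 0.05373088822192811 1.0016901563543106
0.01 [[0.0174, 0.0199], [-0.0102, -0.0233], [0.0044, -0.0006]] 0.051211747490411234 1.0016901563543121
0.005 [[0.0156, 0.0204], [-0.0127, -0.0238], [0.0023, -0.0006]] 0.052471317856169646 1.0016901563543101
```

View pics/w1c.png

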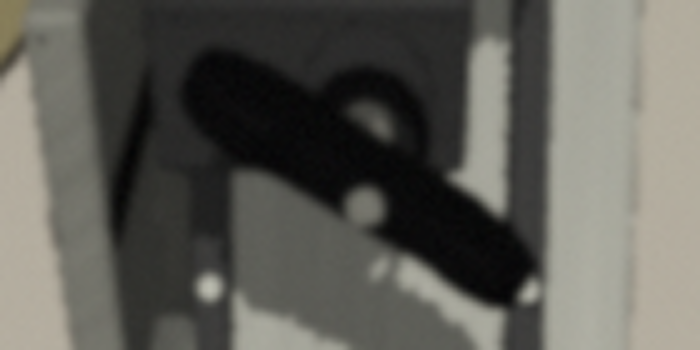

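The crop shows the blade running from (190,75) to (525,295) and the axis inside the expected spot, at about 1.0 rad from the jig-aligned x'. Jig pose: about (0.4861, 0.3937), yaw 0.968. Next, the box.

```bash
sed -i 's/def jig(.*/def jig(o=(0.4861,0.3937),th=0.968): return T(o[0],o[1],th)/' h.py; python3 - <<'E'
from h import *
print(delta([0.4585-.06*.70,-.0279-.06*.71,.15],down(0.7935)))
E
```

```text
(array([-0.3103,  0.2047,  0.0106]), array([-0.    ,  0.    ,  0.1718]), 'n>=', np.float64(7.438187114929329), np.float64(1.145565481743078))
```

```bash
python3 shift.py '{"sx":[-62, -62, -62, -62, -62, -62, -62, -62, -62, -62], "sy":[41, 41, 41, 41, 41, 41, 41, 41, 41, 41], "sz":[2, 2, 2, 2, 2, 2, 2, 2, 2, 2], "ax":[0, 0, 0, 0, 0, 0, 0, 0, 0, 0], "ay":[0, 0, 0, 0, 0, 0, 0, 0, 0, 0], "az":[1.72, 1.72, 1.72, 1.72, 1.72, 1.72, 1.72, 1.72, 1.72, 1.72], "finger_gap":[0.072, 0.072, 0.072, 0.072, 0.072, 0.072, 0.072, 0.072, 0.072, 0.072]}'; python3 - <<'E'
from h import *
c=r.read_camera("wrist");f=c["frame"];cv2.imwrite("pics/w2.png",f[:,:,::-1])
hsv=cv2.cvtColor(f,cv2.COLOR_RGB2HSV);m=((hsv[:,:,2]>120)&(hsv[:,:,1]<60)).astype(np.uint8)
for cn in cv2.findContours(m,0,2)[0]:
    if cv2.contourArea(cn)<600: continue
    P=onz(c,cn.reshape(-1,2),0.030)[:,:2]*1000; print(cv2.contourArea(cn),cv2.boundingRect(cn),cv2.minAreaRect(P.astype(np.float32)))
M=tool();print(M[:3,3],np.arctan2(M[1,0],M[0,0]))
E
```

```text
t: 2.6
ee_pos: [0.4203, -0.0704, 0.1506]
tool_rot: [-2.892, -1.227, 0.0]
force: [0.7, -0.1, -0.4]
width: 0.0719
grip_force: 0.0
2705.0 (249, 309, 104, 36) ((341.0799865722656, -229.06521606445312), (49.00358200073242, 121.52252197265625), 45.66993713378906)
1601.0 (157, 309, 64, 55) ((229.88522338867188, -137.33604431152344), (68.44979095458984, 76.90150451660156), 73.8159408569336)
1392.5 (129, 222, 63, 56) ((298.3646240234375, -56.35429382324219), (94.1736831665039, 30.69902992248535), 2.67819881439209)
1194.0 (279, 211, 43, 60) ((408.51202392578125, -147.21002197265625), (68.46553039550781, 42.967445373535156), 54.02614974975586)
3696.0 (403, 162, 109, 101) ((551.90576171875, -278.108642578125), (94.81546020507812, 136.9439239501953), 88.42250061035156)
3155.5 (0, 157, 104, 91) ((230.7442626953125, 60.512420654296875), (53.17588806152344, 135.1923065185547), 0.49640804529190063)
4409.0 (223, 84, 57, 84) ((456.9275817871094, -27.905517578125), (77.19708251953125, 50.991947174072266), 47.03377151489258)
28321.5 (277, 0, 235, 278) ((560.1629638671875, -140.8686981201172), (285.88873291015625, 203.6142578125), 58.68288040161133)
[ 0.42033418 -0.06990267  0.15063062] 0.8038362425430565
```

View pics/w2.png

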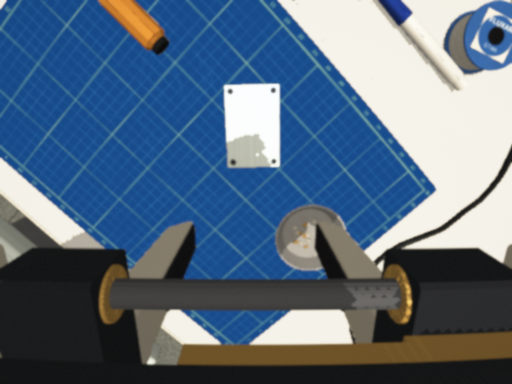

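The box lies at (251,126) lid up and the dish at (310,237). The two views agree to about 2 mm. I'll descend and grasp.

```bash
python3 - <<'E'
from h import *
print(delta([0.4577,-.0279,.0135],down(0.812)))
E
```

```text
(array([ 0.0562, -0.0022,  0.1371]), array([-0.0002, -0.    , -0.0082]), 'n>=', np.float64(2.9641346161185442), np.float64(0.054445200763280716))
```

Converted, 0.137 m is 27.4, 0.13 m is 26, -0.008 rad is -0.08.

```bash
python3 shift.py '{"sx":[8, 11.2, 11.2, 11.2, 11.2, 11.2, 11.2, 11.2, 11.2, 11.2], "sy":[-0.4, -0.4, -0.4, -0.4, -0.4, -0.4, -0.4, -0.4, -0.4, -0.4], "sz":[6, 14, 22, 26, 27.4, 27.4, 27.4, 27.4, 27.4, 27.4], "ax":[0, 0, 0, 0, 0, 0, 0, 0, 0, 0], "ay":[0, 0, 0, 0, 0, 0, 0, 0, 0, 0], "az":[-0.08, -0.08, -0.08, -0.08, -0.08, -0.08, -0.08, -0.08, -0.08, -0.08], "finger_gap":[0.072, 0.072, 0.072, 0.072, 0.072, 0.045, 0.045, 0.045, 0.045, 0.045]}' 25
python3 shift.py '{"sx":[0, 0, 0, 0], "sy":[0, 0, 0, 0], "sz":[-10, -20, -24, -24], "ax":[0, 0, 0, 0], "ay":[0, 0, 0, 0], "az":[0, 0, 0, 0], "finger_gap":[0.045, 0.045, 0.045, 0.045]}'
python3 - <<'E'
from h import *
M=tool();print(M[:3,3],np.arctan2(M[1,0],M[0,0]))
c=r.read_camera("wrist");f=c["frame"];cv2.imwrite("pics/w3.png",f[:,:,::-1])
J=jig()
print(delta(pt(J,[-122,0,85]),down(0.968)))
E
```

```text
t: 3.65
ee_pos: [0.4585, -0.0288, 0.0148]
tool_rot: [2.886, 1.239, 0.003]
force: [-1.2, 1.6, 8.2]
width: 0.0497
grip_force: 25.0
t: 4.05
ee_pos: [0.4594, -0.0291, 0.1368]
tool_rot: [2.884, 1.237, 0.008]
force: [-0.1, 0.0, -1.1]
width: 0.0499
grip_force: 25.0
[ 0.45944596 -0.02908318  0.13678853] 0.8106971751414157
(array([ 0.2048, -0.2521,  0.0495]), array([ 0.0027, -0.0015, -0.1573]), 'n>=', np.float64(6.57138348508204), np.float64(1.049169819134173))
```

View pics/w3.png

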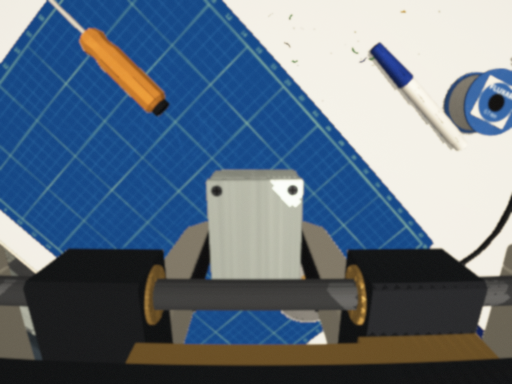

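The box is held square between the pads, its front edge at rows 170-178. Now I carry it to the mouth.

```bash
python3 shift.py '{"sx":[41, 41, 41, 41, 41, 41, 41, 41, 41, 41], "sy":[-50.4, -50.4, -50.4, -50.4, -50.4, -50.4, -50.4, -50.4, -50.4, -50.4], "sz":[2, 2, 2, 2, 2, 6, 9, 10, 10, 10], "ax":[0.03, 0.03, 0.03, 0.03, 0.03, 0.03, 0.03, 0.03, 0.03, 0.03], "ay":[-0.02, -0.02, -0.02, -0.02, -0.02, -0.02, -0.02, -0.02, -0.02, -0.02], "az":[-1.57, -1.57, -1.57, -1.57, -1.57, -1.57, -1.57, -1.57, -1.57, -1.57], "finger_gap":[0.045, 0.045, 0.045, 0.045, 0.045, 0.045, 0.045, 0.045, 0.045, 0.045]}'
python3 - <<'E'
from h import *
M=tool();print(M[:3,3],np.arctan2(M[1,0],M[0,0]))
c=r.read_camera("wrist");f=c["frame"];np.save("w4.npy",c,allow_pickle=True)
cv2.imwrite("pics/w4.png",cv2.resize(f[0:300,100:420],None,fx=2,fy=2,interpolation=cv2.INTER_CUBIC)[:,:,::-1])
J=jig()
print(delta(pt(J,[-122,0,25.8]),down(0.968)))
print("pred rail ends/mouth px crop",((proj(c,[pt(J,p) for p in ([-105,52,10],[-105,-52,10],[-72,26.75,20],[-72,-26.75,20],[0,26.75,20],[0,-26.75,20])])-[100,0])*2).round(1).tolist())
E
```

```text
t: 5.1
ee_pos: [0.4164, 0.2925, 0.0833]
tool_rot: [-2.78, -1.46, 0.006]
force: [0.2, -0.7, -1.3]
width: 0.05
grip_force: 25.0
[0.41636468 0.29249934 0.08328876] 0.9669953919970841
(array([ 0.0008, -0.    ,  0.0579]), array([-0.0032,  0.0019, -0.0014]), 'n>=', np.float64(1.1588724246620714), np.float64(0.0265875948870823))
pred rail ends/mouth px crop [[185.3, 354.9], [439.1, 354.5], [241.3, 275.8], [382.6, 275.5], [235.3, 69.8], [387.8, 69.2]]
```

View pics/w4.png

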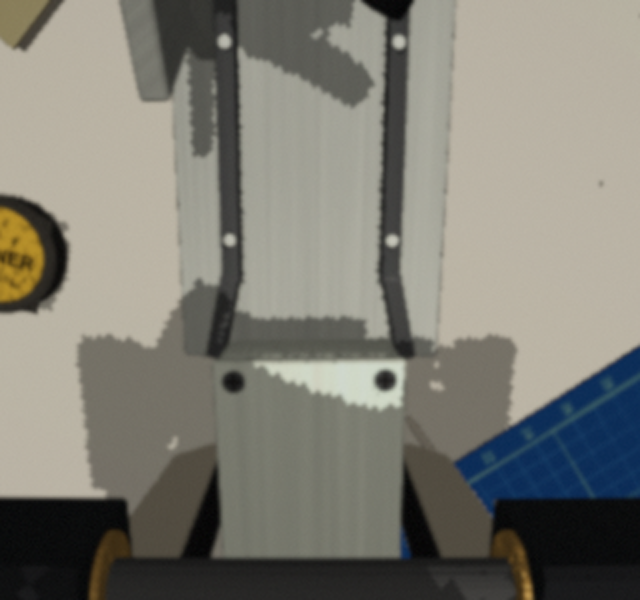

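The picture shows the box (219–404) centred before the channel. Mouth corners (184,355)/(436,355) and rail corners (243,280)/(380,278) match the prediction to within 1 mm. I'll lower the box and slide it in.

Converted, 0.0575 m is 11.5, 0.05 m is 10.

```bash
python3 shift.py '{"sx":[0, 0, 0, 0], "sy":[0, 0, 0, 0], "sz":[6, 10, 11.5, 11.5], "ax":[0, 0, 0, 0], "ay":[0, 0, 0, 0], "az":[0, 0, 0, 0], "finger_gap":[0.045, 0.045, 0.045, 0.045]}'; python3 shift.py '{"sx":[2, 4, 6, 8, 10, 11.2, 11.2], "sy":[0, 0, 0, 0, 0, 0, 0], "sz":[0, 0, 0, 0, 0, 0, 0], "ax":[0, 0, 0, 0, 0, 0, 0], "ay":[0, 0, 0, 0, 0, 0, 0], "az":[0, 0, 0, 0, 0, 0, 0], "finger_gap":[0.045, 0.045, 0.045, 0.045, 0.045, 0.045, 0.045]}'
```

```text
t: 5.55
ee_pos: [0.4163, 0.2928, 0.026]
tool_rot: [-2.78, -1.459, 0.006]
force: [-0.6, 0.3, -1.4]
width: 0.0498
grip_force: 25.0
t: 6.25
ee_pos: [0.4484, 0.3402, 0.026]
tool_rot: [-2.779, -1.461, 0.004]
force: [0.6, -0.0, -2.3]
width: 0.0495
grip_force: 25.0
```

Converted, -0.08 m is -16, -0.04 m is -8.

```bash
python3 shift.py '{"sx":[0, 0, 0, 0, 0, 0, 0, 0], "sy":[0, 0, 0, 0, 0, 0, 0, 0], "sz":[0.4, 0.4, 0.4, 0.4, 0.4, -8, -16, -16], "ax":[0, 0, 0, 0, 0, 0, 0, 0], "ay":[0, 0, 0, 0, 0, 0, 0, 0], "az":[0, 0, 0, 0, 0, 0, 0, 0], "finger_gap":[0.045, 0.045, 0.07, 0.07, 0.07, 0.07, 0.04, 0]}'
python3 - <<'E'
from h import *
J=jig(); M=tool()
c=r.read_camera("top");f=c["frame"];cv2.imwrite("pics/t5raw.png",f[:,:,::-1])
print(delta(pt(J,[-135,0,70]),down(0.968,.70)))
M2=np.eye(4);M2[:3,:3]=down(0.968,.7);M2[:3,3]=pt(J,[-135,0,70]); print(delta(pt(J,[-126,0,24]),M2[:3,:3],M2), delta(pt(J,[-6,0,24]),M2[:3,:3],M2))
E
```

```text
t: 7.05
ee_pos: [0.4505, 0.341, 0.1109]
tool_rot: [-2.779, -1.46, -0.008]
force: [1.0, 0.3, -0.5]
width: 0.0582
grip_force: 0.0
(array([-0.0703, -0.    ,  0.0382]), array([-0.0011,  0.6973, -0.0007]), 'n>=', np.float64(1.6004178077294995), np.float64(4.648596967126443))
(array([-0.0228,  0.    ,  0.041 ]), array([0., 0., 0.]), 'n>=', np.float64(0.9374433316206374), np.float64(0.0)) (array([0.069 , 0.    , 0.1183]), array([0., 0., 0.]), 'n>=', np.float64(2.7391239475423523), np.float64(0.0))
```

Converted, -0.07 m is -14, 0.038 m is 7.6, 0.7 rad is 7.

```bash
python3 shift.py '{"sx":[-8, -14, -14, -14, -14, -14, -14], "sy":[0, 0, 0, 0, 0, 0, 0], "sz":[0, 0, 2, 4, 7.6, 7.6, 7.6], "ax":[0, 0, 0, 0, 0, 0, 0], "ay":[1.5, 3, 4.5, 6, 7, 7, 7], "az":[0, 0, 0, 0, 0, 0, 0], "finger_gap":[0, 0, 0, 0, 0, 0, 0]}'
python3 - <<'E'
from h import *
J=jig();M=tool();print(M[:3,3],(np.linalg.inv(J)@M).round(3))
print(delta(pt(J,[-126,0,24]),down(.968,.7)))
# box estimate from top view
c=r.read_camera("top");cv2.imwrite("pics/t6.png",cv2.resize(c["frame"][165:250,150:240],None,fx=6,fy=6,interpolation=cv2.INTER_CUBIC)[:,:,::-1])
E
```

```text
t: 7.8
ee_pos: [0.3988, 0.295, 0.0767]
tool_rot: [-2.412, -1.305, -0.645]
force: [0.1, 0.4, 0.2]
width: 0.0013
grip_force: 0.0
[0.39883671 0.2949622  0.0766763 ] [[ 0.848  0.043  0.528 -0.131]
 [ 0.002 -0.997  0.078  0.016]
 [ 0.529 -0.066 -0.846  0.077]
 [ 0.     0.     0.     1.   ]]
(array([-0.0238,  0.0195,  0.0458]), array([-0.0785,  0.142 , -0.0041]), 'n>=', np.float64(1.1046930936870485), np.float64(1.082405350298921))
```

```bash
python3 shift.py '{"sx":[0, 0], "sy":[0, 0], "sz":[0, 0], "ax":[0, 0], "ay":[0, 0], "az":[0, 0], "finger_gap":[0, 0]}'; python3 - <<'E'
from h import *
J=jig();M=tool();print(r.state()["joint_pos"].round(3),(np.linalg.inv(J)@M).round(3))
print(delta(pt(J,[-135,0,70]),down(.968,.7)),delta(pt(J,[-126,0,24]),down(.968,.7)))
E
```

```text
t: 8.05
ee_pos: [0.3993, 0.2955, 0.0777]
tool_rot: [-2.413, -1.306, -0.643]
force: [-0.2, 0.7, -0.3]
width: 0.0003
grip_force: 0.0
[ 0.327  0.383  2.227  1.296  0.403 -0.285] [[ 0.849  0.043  0.526 -0.13 ]
 [ 0.002 -0.997  0.079  0.016]
 [ 0.528 -0.066 -0.847  0.078]
 [ 0.     0.     0.     1.   ]]
(array([-0.0083,  0.0161,  0.0027]), array([-0.0791,  0.1438, -0.0039]), 'n>=', np.float64(0.3651386279970967), np.float64(1.0941150969357574)) (array([-0.0249,  0.0195,  0.0463]), array([-0.0791,  0.1438, -0.0039]), 'n>=', np.float64(1.122156977493263), np.float64(1.0941150969357574))
```

Converted, 0.016 m is 3.2, -0.008 m is -1.6, 0.144 rad is 1.44.

```bash
python3 shift.py '{"sx":[-1.6, -1.6, -1.6, -1.6, -1.6, -1.6], "sy":[3.2, 3.2, 3.2, 3.2, 3.2, 3.2], "sz":[0.6, 0.6, 0.6, 0.6, 0.6, 0.6], "ax":[-0.79, -0.79, -0.79, -0.79, -0.79, -0.79], "ay":[1.44, 1.44, 1.44, 1.44, 1.44, 1.44], "az":[-0.04, -0.04, -0.04, -0.04, -0.04, -0.04], "finger_gap":[0, 0, 0, 0, 0, 0]}'; python3 - <<'E'
from h import *
J=jig();M=tool();print(r.state()["joint_pos"].round(3),(np.linalg.inv(J)@M).round(3))
print(delta(pt(J,[-126,0,24]),down(.968,.7)))
E
```

```text
t: 8.65
ee_pos: [0.4099, 0.2835, 0.0704]
tool_rot: [-2.373, -1.25, -0.869]
force: [0.7, 0.3, -0.4]
width: 0.0003
grip_force: 0.0
[ 0.276  0.429  2.317  1.949  0.461 -0.983] [[ 0.763  0.002  0.646 -0.134]
 [ 0.001 -1.     0.001  0.   ]
 [ 0.646 -0.    -0.763  0.07 ]
 [ 0.     0.     0.     1.   ]]
(array([-0.0239,  0.0003,  0.0406]), array([-0.0011, -0.0024,  0.0011]), 'n>=', np.float64(0.9413882935777901), np.float64(0.018761400694592856))
```

Converted, 0.04 m is 8, -0.024 m is -4.8.

```bash
python3 shift.py '{"sx":[-2.4, -4.8, -4.8, -4.8], "sy":[0, 0, 0, 0], "sz":[4, 8, 8, 8], "ax":[0, 0, 0, 0], "ay":[0, 0, 0, 0], "az":[0, 0, 0, 0], "finger_gap":[0, 0, 0, 0]}'; python3 shift.py '{"sx":[1.54, 3.06, 4.6, 6.12, 7.66, 9.18, 10.72, 12.24, 13.78, 13.78], "sy":[0, 0, 0, 0, 0, 0, 0, 0, 0, 0], "sz":[1.28, 2.58, 3.86, 5.16, 6.44, 7.72, 9.02, 10.3, 11.6, 11.6], "ax":[0, 0, 0, 0, 0, 0, 0, 0, 0, 0], "ay":[0, 0, 0, 0, 0, 0, 0, 0, 0, 0], "az":[0, 0, 0, 0, 0, 0, 0, 0, 0, 0], "finger_gap":[0, 0, 0, 0, 0, 0, 0, 0, 0, 0]}'; python3 - <<'E'
from h import *
J=jig();M=tool();print(r.state()["joint_pos"].round(3),(np.linalg.inv(J)@M).round(4)[:3,3])
E
```

```text
t: 9.05
ee_pos: [0.4138, 0.2895, 0.0243]
tool_rot: [-2.373, -1.249, -0.868]
force: [-0.5, -0.3, -0.2]
width: 0.0006
grip_force: 0.0
t: 10.05
ee_pos: [0.4659, 0.3645, 0.0245]
tool_rot: [-2.373, -1.25, -0.872]
force: [-0.8, -0.7, 0.2]
width: 0.0005
grip_force: 0.0
[ 0.427  0.624  2.109  2.125  0.403 -1.023] [-0.0355  0.0001  0.0245]
```

Units first: shifts go in units of 5 mm and turns go in units of 0.1 rad. So 0.0184 m is 3.68, 0.0155 m is 3.1.

```bash
python3 shift.py '{"sx":[0.76, 1.54, 2.3, 3.06, 3.68, 3.68], "sy":[0, 0, 0, 0, 0, 0], "sz":[0.64, 1.28, 1.94, 2.58, 3.1, 3.1], "ax":[0, 0, 0, 0, 0, 0], "ay":[0, 0, 0, 0, 0, 0], "az":[0, 0, 0, 0, 0, 0], "finger_gap":[0, 0, 0, 0, 0, 0]}'; python3 shift.py '{"sx":[0.3, 0.6, 0.6], "sy":[0, 0, 0], "sz":[0.26, 0.52, 0.52], "ax":[0, 0, 0], "ay":[0, 0, 0], "az":[0, 0, 0], "finger_gap":[0, 0, 0]}'; python3 - <<'E'
from h import *
J=jig();M=tool();print((np.linalg.inv(J)@M).round(4)[:3,3],r.state()["force"]@J[:3,0])
c=r.read_camera("scene");cv2.imwrite("pics/s7.png",cv2.resize(c["frame"][100:190,175:255],None,fx=6,fy=6,interpolation=cv2.INTER_CUBIC)[:,:,::-1])
E
```

```text
t: 10.65
ee_pos: [0.4791, 0.3837, 0.0245]
tool_rot: [-2.373, -1.249, -0.871]
force: [0.7, 0.8, 0.9]
width: 0.0003
grip_force: 0.0
t: 10.95
ee_pos: [0.4811, 0.3866, 0.0244]
tool_rot: [-2.374, -1.249, -0.87]
force: [0.1, -0.6, -0.1]
width: 0.0006
grip_force: 0.2
[-0.0087  0.0001  0.0244] -0.4819080201982696
```

View pics/s7.png

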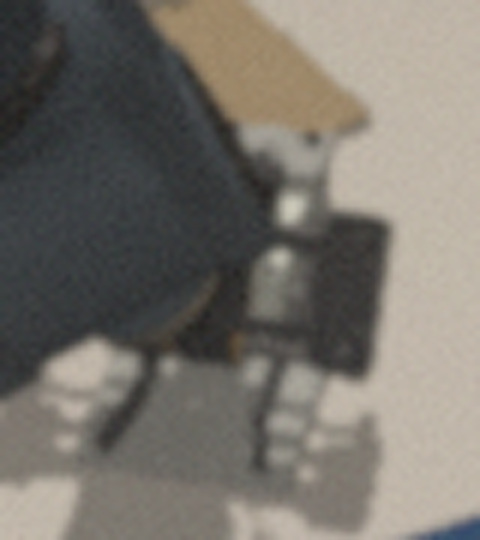

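The arm hides the box in this view: only the channel's mouth, around (100..270,450), shows empty. I continue by force in small steps.

```bash
for i in 1; do :; done; python3 shift.py '{"sx":[0.3, 0.3], "sy":[0, 0], "sz":[0.26, 0.26], "ax":[0, 0], "ay":[0, 0], "az":[0, 0], "finger_gap":[0, 0]}'; python3 shift.py '{"sx":[0.3, 0.3], "sy":[0, 0], "sz":[0.26, 0.26], "ax":[0, 0], "ay":[0, 0], "az":[0, 0], "finger_gap":[0, 0]}'; python3 - <<'E'
from h import *
J=jig();M=tool();print((np.linalg.inv(J)@M).round(4)[:3,3],r.state()["force"]@J[:3,0])
E
```

```text
t: 11.2
ee_pos: [0.4822, 0.3883, 0.0244]
tool_rot: [-2.374, -1.249, -0.87]
force: [0.1, -0.2, 1.0]
width: 0.0005
grip_force: 0.3
t: 11.4
ee_pos: [0.4827, 0.3892, 0.024]
tool_rot: [-2.375, -1.249, -0.869]
force: [-6.7, -8.7, 7.2]
width: 0.0006
grip_force: 5.3
[-0.0056  0.0002  0.024 ] -10.958173312949882
```

```bash
python3 shift.py '{"sx":[0.12, 0.12], "sy":[0, 0], "sz":[0.1, 0.1], "ax":[0, 0], "ay":[0, 0], "az":[0, 0], "finger_gap":[0, 0]}'; python3 shift.py '{"sx":[-3, -6, -6, -6, -6, -6], "sy":[0, 0, 0, 0, 0, 0], "sz":[-2.6, -5.2, -12, -20, -26, -26], "ax":[0, 0, 0, 0, 0, 0], "ay":[0, 0, 0, 0, 0, 0], "az":[0, 0, 0, 0, 0, 0], "finger_gap":[0, 0, 0, 0, 0.028, 0.028]}'
python3 - <<'E'
from h import *
J=jig();M=tool();print((np.linalg.inv(J)@M).round(4)[:3,3],r.state()["joint_pos"].round(3))
c=r.read_camera("wrist");np.save("w8.npy",c,allow_pickle=True)
g=cv2.cvtColor(c["frame"],cv2.COLOR_RGB2GRAY)
# intensity profile along the channel at lid height z=40 and y=-10
for y in (-15,-8,8):
    xs=np.arange(-40,22,3); u=proj(c,[pt(J,[x,y,40]) for x in xs]); print(y,[(int(x),int(g[int(round(b)),int(round(a))]) if 0<=b<384 and 0<=a<512 else None) for x,(a,b) in zip(xs,u)])
# wing: black mask near projected point
w=proj(c,[pt(J,[10,0,100])])[0];print("wing px",w)
E
```

```text
t: 11.6
ee_pos: [0.4828, 0.3893, 0.0239]
tool_rot: [-2.376, -1.249, -0.868]
force: [-8.6, -13.0, 11.4]
width: 0.0003
grip_force: 8.1
t: 12.2
ee_pos: [0.4232, 0.3016, 0.1064]
tool_rot: [-2.373, -1.249, -0.875]
force: [0.8, -0.1, -1.1]
width: 0.0118
grip_force: 0.0
[-0.1115 -0.0004  0.1064] [ 0.316  0.35   2.263  1.729  0.408 -0.699]
-15 [(-40, 156), (-37, 154), (-34, 154), (-31, 154), (-28, 145), (-25, 91), (-22, 82), (-19, 78), (-16, 80), (-13, 81), (-10, 84), (-7, 87), (-4, 78), (-1, 106), (2, 105), (5, 102), (8, 127), (11, 179), (14, 181), (17, 175), (20, 158)]
-8 [(-40, 152), (-37, 152), (-34, 153), (-31, 151), (-28, 151), (-25, 110), (-22, 83), (-19, 80), (-16, 79), (-13, 82), (-10, 84), (-7, 87), (-4, 80), (-1, 107), (2, 109), (5, 109), (8, 109), (11, 140), (14, 173), (17, 165), (20, 120)]
8 [(-40, 150), (-37, 149), (-34, 149), (-31, 149), (-28, 149), (-25, 147), (-22, 120), (-19, 81), (-16, 81), (-13, 86), (-10, 83), (-7, 84), (-4, 74), (-1, 161), (2, 166), (5, 110), (8, 104), (11, 107), (14, 106), (17, 106), (20, 106)]
wing px [254.58707175  88.09617819]
```

```bash
cat >> h.py <<'E'
a35=np.radians(35)
def axes(J): return J[:3,:3]@np.array([np.cos(a35),0,np.sin(a35)]),J[:3,1],J[:3,:3]@np.array([-np.sin(a35),0,np.cos(a35)])
E
python3 - <<'E'
from h import *
c=np.load("w8.npy",allow_pickle=True).item();f=c["frame"];g=f.max(2)
J=jig();x,y,z=axes(J);p0=pt(J,[10,0,100])
for thr in (25,35,45):
    m=(g<thr).astype(np.uint8); w=proj(c,[p0])[0]
    mm=np.zeros_like(m);cv2.circle(mm,tuple(int(v) for v in w),70,1,-1);m&=mm
    m=cv2.morphologyEx(m,cv2.MORPH_OPEN,np.ones((3,3),np.uint8))
    n,l,st,_=cv2.connectedComponentsWithStats(m); k=1+np.argmax(st[1:,4]); cn=max(cv2.findContours((l==k).astype(np.uint8),0,1)[0],key=cv2.contourArea)
    for off in (0,.010):
        O,D=ray(c,cn.reshape(-1,2));q0=p0+off*z;P=O+D*(((q0-O)@z)/(D@z))[:,None];q=np.c_[(P-q0)@x,(P-q0)@y]*1000
        print(thr,off,st[k],cv2.minAreaRect(q.astype(np.float32)))
E
```

```text
25 0 [246  89  38  22 351] ((-7.759649753570557, -8.88563346862793), (30.842071533203125, 13.231485366821289), 77.84642028808594)
25 0.01 [246  89  38  22 351] ((-9.027488708496094, -8.508865356445312), (29.595991134643555, 12.696907043457031), 77.8464126586914)
35 0 [226  69  58  43 922] ((-1.5495901107788086, -0.14512252807617188), (45.99371337890625, 31.71074104309082), 88.89501190185547)
35 0.01 [226  69  58  43 922] ((-3.068328857421875, -0.12149810791015625), (44.13547897338867, 30.4295597076416), 88.89500427246094)
45 0 [ 219   63   66   50 1198] ((0.6000289916992188, 2.7981700897216797), (37.67164993286133, 52.31806564331055), 0.993363082408905)
45 0.01 [ 219   63   66   50 1198] ((-1.0055580139160156, 2.702880859375), (36.14963912963867, 50.20431137084961), 0.9933624267578125)
```

```bash
python3 - <<'E'
from h import *
c=np.load("w8.npy",allow_pickle=True).item();g=c["frame"].max(2)
J=jig();x,y,z=axes(J);p0=pt(J,[10,0,100]);w=proj(c,[p0])[0]
for thr in (35,45,55):
    m=(g<thr).astype(np.uint8);mm=np.zeros_like(m);cv2.circle(mm,tuple(int(v) for v in w),60,1,-1);m&=mm
    n,l,st,_=cv2.connectedComponentsWithStats(m);k=1+np.argmax(st[1:,4]);ys,xs=np.nonzero(l==k)
    O,D=ray(c,np.c_[xs,ys]);q0=p0;P=O+D*(((q0-O)@z)/(D@z))[:,None];q=np.c_[(P-q0)@x,(P-q0)@y]*1000
    rr=np.hypot(*q.T); 
    for r0 in (15,20):
        s=q[(rr>r0)&(rr<32)];a=np.arctan2(s[:,1],s[:,0]);print(thr,r0,len(s),"angle",(np.angle(np.exp(2j*a).mean())/2)%np.pi,"R",abs(np.exp(2j*a).mean()),"pos",s[s[:,1]>0].mean(0),"neg",s[s[:,1]<0].mean(0))
i=(g[55:120:3,212:296:3]); print("\n".join("".join("%4d"%v for v in row) for row in i))
E
```

```text
35 15 449 angle 0.9712209540701962 R 0.4255363925484977 pos [-1.99532692 15.35864118] neg [-12.64486787 -15.11558534]
35 20 228 angle 1.1331676718728017 R 0.5075132530503306 pos [-0.9952903  18.82542546] neg [-13.13339549 -19.75465536]
45 15 600 angle 0.9915231160625033 R 0.3288740092858954 pos [-2.5220818  15.73184849] neg [-12.92699175 -14.70682273]
45 20 310 angle 1.1710475123834965 R 0.42702776126068537 pos [-0.85270953 18.88283617] neg [-13.27010934 -19.76687267]
55 15 1279 angle 1.5238935441840973 R 0.40584052933951986 pos [-3.67544098 20.20510553] neg [-13.88087614 -14.8516789 ]
55 20 823 angle 1.5637845245315722 R 0.5600883145910801 pos [-3.07937678 23.25854403] neg [-14.67508256 -19.95038445]
 117 127 127 127 127 127 126 127 128 128 128 126 126 127 127 129 129 128 128 129 124  94  83 165 169 169 169 169
  77 125 127 127 127 128 128 129 127 128 127 127 128 127 127 129 129 128 129 118  86  90 148 169 169 169 169 170
  52 121 139 126 127 127 127 107 103 127 129 129 128 129 130 130 131 129 109  85  91 109 153 168 169 169 169 170
  48  75 138 118 127 129 113  34  36 103 137 137 1
[... 1396 characters left out ...]
16  31  78 137 134 136
  48  47  44  50  50  51  49  39  41  43  47  33  29  18  12  15  27  27  20   3  11  12  12  11  53 135 137 138
  50  47  48  49  50  49  40  34  35  34  42  37  34  30  29  30  30  35  48  35  15   9  10   6  40 134 138 139
  50  50  45  37  38  36  29  29  29  29  29  28  30  27  29  31  30  32  42  44 132 112  29   7  49 136 138 137
  50  49  52  45  39  41  73  80  78  79  80  80  80  80  81  80  81  82  81  95 176 182 116  42  62 135 139 139
  49  49  50  51  42  45  98 108 106 107 109 108 108 110 110 108 109 111 112 121 178 182 121  49  57 137 139 139
  51  49  51  50  36  33 100 107 105 109 109 107 107 111 109 109 107 112 112 123 179 183 127  50  55 135 141 140
```

```bash
cat >> h.py <<'E'
def wing(phi,h,J=None):
    J=jig() if J is None else J; x,y,z=axes(J)
    return pt(J,[10,0,100])+h*z, down(.968,a35)@R.from_euler("z",-phi).as_matrix()
E
python3 - <<'E'
from h import *
c=np.load("w8.npy",allow_pickle=True).item()
J=jig();x,y,z=axes(J);p0=pt(J,[10,0,100])
for off in (0,.005,.01):
    O,D=ray(c,[[227,74.5],[283,104.5]]);q0=p0+off*z;P=O+D*(((q0-O)@z)/(D@z))[:,None];q=np.c_[(P-q0)@x,(P-q0)@y]*1000
    d=q[0]-q[1];print(off,q.round(1).tolist(),q.mean(0),np.linalg.norm(d),np.arctan2(d[1],d[0]))
print(delta(*wing(1.0,.06)))
E
```

```text
0 [[10.5, 21.8], [-12.7, -22.8]] [-1.11680822 -0.48485621] 50.2666515236277 1.0918846311319037
0.005 [[9.5, 21.4], [-13.2, -22.3]] [-1.88491984 -0.46618034] 49.251212724499446 1.091884631131902
0.01 [[8.5, 21.0], [-13.8, -21.9]] [-2.65303146 -0.44750446] 48.235773925371284 1.0918846311319026
(array([ 0.094 , -0.0005,  0.0225]), array([ 0.0488, -0.0851, -0.9981]), 'n>=', np.float64(1.933562530601236), np.float64(6.686105119727416))
```

Converted, 0.094 m is 18.8, 0.047 m is 9.4, -1.048 rad is -10.48.

```bash
python3 shift.py '{"sx":[9.4, 18.8, 18.8, 18.8, 18.8, 18.8, 18.8, 18.8, 18.8, 18.8], "sy":[0, 0, 0, 0, 0, 0, 0, 0, 0, 0], "sz":[0, 2, 4.5, 4.5, 4.5, 4.5, 4.5, 4.5, 4.5, 4.5], "ax":[0.5, 0.5, 0.5, 0.5, 0.5, 0.5, 0.5, 0.5, 0.5, 0.5], "ay":[-0.84, -0.84, -0.84, -0.84, -0.84, -0.84, -0.84, -0.84, -0.84, -0.84], "az":[-1.5, -3, -10.48, -10.48, -10.48, -10.48, -10.48, -10.48, -10.48, -10.48], "finger_gap":[0.028, 0.028, 0.028, 0.028, 0.028, 0.028, 0.028, 0.028, 0.028, 0.028]}'
python3 - <<'E'
from h import *
print(r.state()["joint_pos"].round(3),delta(*wing(1.05,.06)),delta(*wing(1.05,-.007)))
c=r.read_camera("wrist");np.save("w9.npy",c,allow_pickle=True);g=c["frame"].max(2)
w=proj(c,[pt(jig(),[10,0,100])])[0];print(w)
b,a=int(w[1]),int(w[0]); i=g[max(b-66,0):b+67:5,max(a-66,0):a+67:5]; print("\n".join("".join("%4d"%v for v in row) for row in i))
E
```

```text
t: 13.25
ee_pos: [0.4718, 0.3742, 0.1468]
tool_rot: [1.589, 2.518, 0.935]
force: [-0.6, 0.9, -0.3]
width: 0.028
grip_force: 0.0
[ 0.463  0.361  2.002  0.9    0.364 -0.768] (array([-0.    ,  0.0013, -0.0021]), array([-0.0032, -0.0011, -0.0035]), 'n>=', np.float64(0.04981437461222417), np.float64(0.0325894828798684)) (array([-0.0001,  0.0016,  0.0649]), array([-0.0032, -0.0011, -0.0035]), 'n>=', np.float64(1.2984670231295652), np.float64(0.0325894828798684))
[258.81511256 205.1615341 ]
 189 189 189 188 190 190 189 172 157 141  61 106  66  66 121 150 131 148 148 149 145 145 146 145 145 144 151
 190 190 189 189 189 184 149 166 147  60  62  66  65  68 104 127 156  77 126 148 147 146 146 144 145 144 176
 190 190 190 189 154 161 167  99  50  44  63  66  91 147 151 158 151  48  97 148 147 146 146 145 145 144 171
 190 190 166 137 143 149  93  46  23  50  76 138 154 150 140 156 161 156 153 144 113 129 145 145 145 145 184
 188 145 164  92  88  70  67  50  28 118 147 146 140  99 157 158 161 159 156 152 186 188 175 137 123 142 184
 161 155  56  72  67  63  64  99 147 145 137 101  55  46 143 157 1
[... 1631 characters left out ...]
89 189 172  13 104 109 108 108 103 175 188 188
  94  86  87  85  86  87  85  13 122 164 170 188 188 189 189 189 189 172  10  97 109 109 109 107 105 187 188
  53  50  82  86  86  86  77  10 118 180 189 190 189 189 189 188 188 173   8  67 103 102  96 101  59 100 105
  16  16  77  86  86  87  55  10 171 190 188 188 189 189 190 190 188 186   9  35  88  87  86  85  14  15  15
  16  15  68  87  85  85  26   7 184 189 189 188 188 189 188 189 189 189  21  15  86  88  87  80  12  15  14
  14  34  62  86  87  86  13  17 188 189 189 189 189 189 190 188 189 190  54  10  83  86  86  79  27  14  15
  22  98  93  86  87  81  12  46 188 190 189 189 188 189 189 188 189 189  95   8  69  86  87  81  72  32  16
```

The intensity grid of the wrist view shows the blade upright at column ~259, rows 169–234, between the fingers and matching the prediction (258.8, 205). I'll descend along the axis and grip.

Converted, 0.065 m is 13, 0.055 m is 11, -0.003 rad is -0.03.

```bash
python3 shift.py '{"sx":[0, 0, 0, 0, 0], "sy":[0.3, 0.3, 0.3, 0.3, 0.3], "sz":[4, 8, 11, 13, 13], "ax":[-0.03, -0.03, -0.03, -0.03, -0.03], "ay":[-0.01, -0.01, -0.01, -0.01, -0.01], "az":[-0.03, -0.03, -0.03, -0.03, -0.03], "finger_gap":[0.028, 0.028, 0.028, 0.028, 0.028]}' 25
python3 -c "
from h import *
s=r.state();M=tool();print(s['joint_pos'].round(3),s['force'].round(2),s['ft_torque'].round(3),'tz',M[:3,2]@s['ft_torque'])"
```

```text
t: 13.8
ee_pos: [0.494, 0.4049, 0.0937]
tool_rot: [1.585, 2.516, 0.935]
force: [0.1, 0.6, 0.1]
width: 0.0279
grip_force: 0.0
[ 0.501  0.509  1.94   1.105  0.293 -0.958] [0.1  0.55 0.13] [-0.311  0.237  0.001] tz 0.010453740338599818
```

```bash
python3 shift.py '{"sx":[0, 0, 0, 0, 0], "sy":[0, 0, 0, 0, 0], "sz":[0, 0, 0, 0, 0], "ax":[0, 0, 0, 0, 0], "ay":[0, 0, 0, 0, 0], "az":[0, 0, 0, 0, 0], "finger_gap":[0.004, 0.004, 0.004, 0.004, 0.004]}'
python3 -c "
from h import *
s=r.state();M=tool();print(s['joint_pos'].round(3),s['force'].round(2),s['ft_torque'].round(3),'tz',M[:3,2]@s['ft_torque'],M[:3,2]@s['force'])"
```

```text
t: 14.3
ee_pos: [0.4944, 0.4046, 0.0956]
tool_rot: [1.58, 2.515, 0.937]
force: [-1.2, -2.7, 4.6]
width: 0.0068
grip_force: 25.0
[ 0.5    0.506  1.94   1.103  0.293 -0.959] [-1.21 -2.66  4.58] [-0.2    0.299 -0.073] tz 0.13602776476328435 -5.399629488675997
```

```bash
python3 shift.py '{"sx":[0, 0, 0, 0, 0, 0, 0, 0, 0], "sy":[0, 0, 0, 0, 0, 0, 0, 0, 0], "sz":[0.06, 0.12, 0.18, 0.24, 0.3, 0.36, 0.42, 0.48, 0.48], "ax":[0, 0, 0, 0, 0, 0, 0, 0, 0], "ay":[0, 0, 0, 0, 0, 0, 0, 0, 0], "az":[1.5, 3, 4.5, 6, 7.5, 9, 10.5, 12, 12], "finger_gap":[0.004, 0.004, 0.004, 0.004, 0.004, 0.004, 0.004, 0.004, 0.004]}'
cat > q.py <<'E'
from h import *
s=r.state();M=tool();J=jig();x,y,z=axes(J)
print("j",s['joint_pos'].round(2),'tz %.3f fz %.2f'%(M[:3,2]@s['ft_torque'],M[:3,2]@s['force']),"phi %.3f"%np.arctan2(M[:3,0]@y,M[:3,0]@x),"off axis mm",((M[:3,3]-pt(J,[10,0,100]))@np.c_[x,y,z]*1000).round(1))
E
python3 q.py
```

```text
t: 15.2
ee_pos: [0.4948, 0.4058, 0.0935]
tool_rot: [-2.502, -1.08, -0.729]
force: [-3.5, -3.1, 4.7]
width: 0.0066
grip_force: 25.0
j [0.5  0.51 1.94 1.11 0.29 0.24] tz 0.139 fz -6.46 phi -0.153 off axis mm [ 0.3 -0.3 -8.1]
```

Converted, 0.0012 m is 0.24, 0.0009 m is 0.18, 0.3 rad is 3.

```bash
python3 shift.py '{"sx":[0, 0, 0, 0, 0], "sy":[0, 0, 0, 0, 0], "sz":[0.06, 0.12, 0.18, 0.24, 0.24], "ax":[0, 0, 0, 0, 0], "ay":[0, 0, 0, 0, 0], "az":[1.5, 3, 4.5, 6, 6], "finger_gap":[0.004, 0.004, 0.004, 0.004, 0.004]}' >/dev/null; python3 q.py;  python3 shift.py '{"sx":[0, 0, 0], "sy":[0, 0, 0], "sz":[0.06, 0.1, 0.1], "ax":[0, 0, 0], "ay":[0, 0, 0], "az":[1.5, 2.5, 2.5], "finger_gap":[0.004, 0.004, 0.004]}' >/dev/null; python3 q.py
```

```text
j [0.5  0.51 1.94 1.11 0.29 0.84] tz 0.102 fz -6.53 phi -0.753 off axis mm [ 0.3 -0.1 -9.3]
j [0.5  0.51 1.94 1.12 0.29 1.08] tz 0.124 fz -5.91 phi -1.001 off axis mm [ 0.4 -0.2 -9.8]
```

Converted, 0.0004 m is 0.08, 0.0003 m is 0.06, 0.2 rad is 2.

```bash
python3 shift.py '{"sx":[0, 0, 0], "sy":[0, 0, 0], "sz":[0.06, 0.08, 0.08], "ax":[0, 0, 0], "ay":[0, 0, 0], "az":[1.5, 2, 2], "finger_gap":[0.004, 0.004, 0.004]}' >/dev/null; python3 q.py;  python3 shift.py '{"sx":[0, 0, 0], "sy":[0, 0, 0], "sz":[0.06, 0.08, 0.08], "ax":[0, 0, 0], "ay":[0, 0, 0], "az":[1.5, 2, 2], "finger_gap":[0.004, 0.004, 0.004]}' >/dev/null; python3 q.py; python3 shift.py '{"sx":[0, 0, 0], "sy":[0, 0, 0], "sz":[0.06, 0.08, 0.08], "ax":[0, 0, 0], "ay":[0, 0, 0], "az":[1.5, 2, 2], "finger_gap":[0.004, 0.004, 0.004]}' >/dev/null; python3 q.py
```

```text
j [0.5  0.52 1.94 1.12 0.29 1.28] tz 0.049 fz -7.72 phi -1.199 off axis mm [  0.5  -0.1 -10.2]
j [0.5  0.52 1.94 1.12 0.29 1.48] tz 0.051 fz -8.85 phi -1.399 off axis mm [  0.6  -0.1 -10.5]
j [0.5  0.52 1.93 1.12 0.29 1.68] tz 0.045 fz -8.60 phi -1.599 off axis mm [  0.8  -0.1 -10.9]
```

```bash
python3 shift.py '{"sx":[0, 0], "sy":[0, 0], "sz":[0.04, 0.08], "ax":[0, 0], "ay":[0, 0], "az":[1, 2], "finger_gap":[0.004, 0.004]}' >/dev/null; python3 q.py;  python3 shift.py '{"sx":[0], "sy":[0], "sz":[0.04], "ax":[0], "ay":[0], "az":[1], "finger_gap":[0.004]}' >/dev/null; python3 q.py; python3 shift.py '{"sx":[0], "sy":[0], "sz":[0.04], "ax":[0], "ay":[0], "az":[1], "finger_gap":[0.004]}' >/dev/null; python3 q.py;python3 shift.py '{"sx":[0], "sy":[0], "sz":[0.04], "ax":[0], "ay":[0], "az":[1], "finger_gap":[0.004]}' >/dev/null; python3 q.py
```

```text
j [0.5  0.52 1.93 1.12 0.29 1.88] tz -0.006 fz -13.50 phi -1.801 off axis mm [  0.9  -0.2 -11.1]
j [0.5  0.52 1.93 1.12 0.29 1.98] tz -0.058 fz -14.27 phi -1.901 off axis mm [  1.   -0.2 -11.2]
j [0.5  0.52 1.93 1.12 0.29 2.08] tz -0.011 fz -16.57 phi -2.001 off axis mm [  1.1  -0.2 -11.4]
j [0.5  0.52 1.93 1.12 0.29 2.18] tz -0.056 fz -17.70 phi -2.101 off axis mm [  1.1  -0.2 -11.5]
```

The torque has fallen steadily by 0.15–0.18 N m from its free-turning value since about 2.1 rad, and the axial reaction has grown. The ball is bearing on the lid with roughly 0.1 N m extra. I'll release, open narrowly and withdraw along the axis.

Converted, -0.0005 m is -0.1.

```bash
python3 shift.py '{"sx":[0, 0], "sy":[0, 0], "sz":[-0.1, -0.1], "ax":[0, 0], "ay":[0, 0], "az":[0, 0], "finger_gap":[0.004, 0.004]}' ; python3 q.py; python3 shift.py '{"sx":[0, 0, 0, 0], "sy":[0, 0, 0, 0], "sz":[-0.1, -0.1, -0.1, -0.1], "ax":[0, 0, 0, 0], "ay":[0, 0, 0, 0], "az":[0, 0, 0, 0], "finger_gap":[0.025, 0.025, 0.025, 0.025]}'; python3 q.py
```

```text
t: 17.6
ee_pos: [0.4961, 0.4079, 0.0912]
tool_rot: [-2.137, 1.353, -0.032]
force: [-3.6, -0.1, 8.6]
width: 0.0065
grip_force: 25.0
j [0.5  0.52 1.93 1.12 0.29 2.17] tz 0.064 fz -8.21 phi -2.097 off axis mm [  1.   -0.2 -11.4]
t: 18.0
ee_pos: [0.4959, 0.407, 0.0906]
tool_rot: [-2.138, 1.355, -0.032]
force: [0.0, 0.3, 0.2]
width: 0.0248
grip_force: 0.0
j [0.5  0.52 1.93 1.12 0.29 2.17] tz 0.082 fz -0.03 phi -2.097 off axis mm [ -0.1  -0.5 -11.5]
```

The torque bias depends on orientation, since it reads +0.08 with nothing touched. I'll calibrate it free of the wing before judging the tightness.

```bash
python3 shift.py '{"sx":[0, 0, 0, 0], "sy":[0, 0, 0, 0], "sz":[-4, -8, -8, -8], "ax":[0, 0, 0, 0], "ay":[0, 0, 0, 0], "az":[0, 0, 0, 0], "finger_gap":[0.025, 0.025, 0.025, 0.025]}' >/dev/null
cat > b.py <<'E'
from h import *
v=[];
for i in range(6):
    r.read_camera("wrist");s=r.state();M=tool();v.append((M[:3,2]@s['ft_torque'],M[:3,2]@s['force']))
J=jig();x,y,z=axes(J);v=np.array(v);print("phi %.2f"%np.arctan2(M[:3,0]@y,M[:3,0]@x),"tz,fz mean",v.mean(0).round(3),"sd",v.std(0).round(3))
E
python3 b.py; python3 shift.py '{"sx":[0, 0, 0, 0, 0], "sy":[0, 0, 0, 0, 0], "sz":[0, 0, 0, 0, 0], "ax":[0, 0, 0, 0, 0], "ay":[0, 0, 0, 0, 0], "az":[-5, -5, -5, -5, -5], "finger_gap":[0.025, 0.025, 0.025, 0.025, 0.025]}' >/dev/null; python3 b.py; python3 shift.py '{"sx":[0, 0, 0, 0, 0], "sy":[0, 0, 0, 0, 0], "sz":[0, 0, 0, 0, 0], "ax":[0, 0, 0, 0, 0], "ay":[0, 0, 0, 0, 0], "az":[-6, -6, -6, -6, -6], "finger_gap":[0.025, 0.025, 0.025, 0.025, 0.025]}' >/dev/null; python3 b.py;  python3 shift.py '{"sx":[0, 0, 0, 0, 0, 0, 0], "sy":[0, 0, 0, 0, 0, 0, 0], "sz":[0, 0, 0, 0, 0, 0, 0], "ax":[0, 0, 0, 0, 0, 0, 0], "ay":[0, 0, 0, 0, 0, 0, 0], "az":[-8.5, -8.5, -8.5, -8.5, -8.5, -8.5, -8.5], "finger_gap":[0.025, 0.025, 0.025, 0.025, 0.025, 0.025, 0.025]}' >/dev/null; python3 b.py
```

```text
phi -2.10 tz,fz mean [0.082 0.169] sd [0.018 0.35 ]
phi -1.60 tz,fz mean [ 0.069 -0.143] sd [0.023 0.489]
phi -1.00 tz,fz mean [ 0.07  -0.065] sd [0.031 0.556]
phi -0.15 tz,fz mean [ 0.049 -0.151] sd [0.025 0.498]
```

```bash
python3 shift.py '{"sx":[0, 0, 0, 0, 0, 0, 0, 0, 0, 0], "sy":[0, 0, 0, 0, 0, 0, 0, 0, 0, 0], "sz":[0, 0, 0, 0, 0, 0, 0, 0, 0, 0], "ax":[0, 0, 0, 0, 0, 0, 0, 0, 0, 0], "ay":[0, 0, 0, 0, 0, 0, 0, 0, 0, 0], "az":[-12, -12, -12, -12, -12, -12, -12, -12, -12, -12], "finger_gap":[0.025, 0.025, 0.025, 0.025, 0.025, 0.025, 0.025, 0.025, 0.025, 0.025]}' >/dev/null; python3 b.py; python3 - <<'E'
from h import *
p,Rm=wing(1.045,-.0125);x,y,z=axes(jig());print(delta(p+.0007*x,Rm),r.state()["joint_pos"].round(2))
c=r.read_camera("wrist");g=c["frame"].max(2)
w=proj(c,[pt(jig(),[10,0,100])-.006*z])[0];print(w)
b,a=int(w[1]),int(w[0]); print("\n".join("".join("%4d"%v for v in row) for row in g[b-50:b+51:8,a-24:a+25:2]))
E
```

```text
phi 1.05 tz,fz mean [ 0.003 -0.092] sd [0.034 0.699]
(array([0.0007, 0.0002, 0.0411]), array([0.001 , 0.0009, 0.0062]), 'n>=', np.float64(0.8230651003124301), np.float64(0.04265037070719069)) [ 0.48  0.43  1.98  0.99  0.33 -0.85]
[256.48445235 214.78073628]
  86 113 136 146 148 148 148 147 147 146 144 137 126 132 150 155 159 159 160 163 164 162 162 160 158
 147 145 141 139 126 105  78  63  57  57  55  52  47  53  97 139 157 159 160 157 141 126 114 127 139
  52  53  54  56  56  56  56  56  46  17  12  14  15  26  45  46  81 126 113  58  84  87  40  25  73
  37  36  36  36  38  42  53  56  48  21  15  15  18  23  46  54  52  46  67 116 138 121 111 117 136
 116  78  39  38  37  38  36  33  30  17  12  14  14  17  23  44  49  47  51  47  54 100 146 157 157
 123 125 122  99  49  33  23  14  25  20  15  14  14  16  29  34  24  24  44  54  54  51  52  85 133
 123 123 123 123 126 115  67  28  34  26  15  17  20  17  31  52  43  29  52  57  66  89 126 141 122
 178 203 160 126 129 139 165 187 163  66  65 118 126  92  63 133 157 159 157 157 157 159 158 157 163
  37 144 206 209 211 209 207 181 117  77  32  10   6  11  63 147 158 161 159 164 180 187 130  33  82
  21 127 185 141  93 116 153 162 163 150  72  14  10   7  47 146 186 190 190 191 191 182 105  16  34
  17  94 157 164 165 164 163 162 161 157 100  19   7   9  36 148 190 191 190 192 191 182 103  17  12
  27 120 162 163 161 163 180 190 190 191 189 185 183 183 186 189 190 191 191 190 191 189 135  30   9
  79 162 185 191 191 189 190 191 190 190 190 190 191 190 190 191 191 190 190 191 190 189 176  83  12
```

The grid shows the blade upright at columns 254–256, right between the fingers (a and slant under 0.03 rad). I'll regrip and turn on in small steps, reading while it moves.

```bash
python3 shift.py '{"sx":[0.14, 0.14, 0.14, 0.14, 0.14, 0.14, 0.14, 0.14], "sy":[0, 0, 0, 0, 0, 0, 0, 0], "sz":[4, 7, 8.2, 8.2, 8.2, 8.2, 8.2, 8.2], "ax":[0, 0, 0, 0, 0, 0, 0, 0], "ay":[0, 0, 0, 0, 0, 0, 0, 0], "az":[-0.2, -0.2, -0.2, -0.2, -0.2, -0.2, -0.2, -0.2], "finger_gap":[0.025, 0.025, 0.025, 0.025, 0.004, 0.004, 0.004, 0.004]}' | grep -E 'force|width'; python3 b.py
```

```text
force: [-0.7, -0.4, 3.8]
width: 0.0067
grip_force: 25.0
phi 1.07 tz,fz mean [-0.164 -6.388] sd [0.024 0.528]
```

Converted, 0.05 rad is 0.5.

```bash
python3 shift.py '{"sx":[0, 0], "sy":[0, 0], "sz":[0, 0], "ax":[0, 0], "ay":[0, 0], "az":[0.5, 0.5], "finger_gap":[0.004, 0.004]}' >/dev/null; python3 b.py; python3 shift.py '{"sx":[0, 0], "sy":[0, 0], "sz":[0, 0], "ax":[0, 0], "ay":[0, 0], "az":[0.5, 0.5], "finger_gap":[0.004, 0.004]}' >/dev/null; python3 b.py
```

```text
phi 1.02 tz,fz mean [-0.121 -5.859] sd [0.031 0.415]
phi 0.97 tz,fz mean [-0.108 -6.012] sd [0.017 0.427]
```

Converted, 0.0002 m is 0.04, 0.0001 m is 0.02, 0.1 rad is 1.

```bash
python3 shift.py '{"sx":[0, 0, 0], "sy":[0, 0, 0], "sz":[0.02, 0.04, 0.04], "ax":[0, 0, 0], "ay":[0, 0, 0], "az":[1, 2, 2], "finger_gap":[0.004, 0.004, 0.004]}' >/dev/null; python3 b.py; python3 shift.py '{"sx":[0, 0, 0], "sy":[0, 0, 0], "sz":[0.02, 0.04, 0.04], "ax":[0, 0, 0], "ay":[0, 0, 0], "az":[1, 2, 2], "finger_gap":[0.004, 0.004, 0.004]}' >/dev/null; python3 b.py
```

```text
phi 0.77 tz,fz mean [-0.118 -5.962] sd [0.024 0.47 ]
phi 0.57 tz,fz mean [-0.161 -6.083] sd [0.023 0.33 ]
```

The turning resistance now reads about 0.18 N m (bias removed) and rises at about 0.12 N m per rad. That is 0.1 above free turning, so finger-tight. I'll release and withdraw.

Converted, -0.12 m is -24, -0.02 m is -4.

```bash
python3 shift.py '{"sx":[0, 0, 0, 0, 0, 0, 0, 0, 0, 0], "sy":[0, 0, 0, 0, 0, 0, 0, 0, 0, 0], "sz":[0, 0, 0, -4, -10, -18, -24, -24, -24, -24], "ax":[0, 0, 0, 0, 0, 0, 0, 0, 0, 0], "ay":[0, 0, 0, 0, 0, 0, 0, 0, 0, 0], "az":[0, 0, 0, 0, 0, 0, 0, 0, 0, 0], "finger_gap":[0.025, 0.025, 0.025, 0.025, 0.025, 0.025, 0.025, 0.025, 0.025, 0.025]}'
python3 - <<'E'
from h import *
J=jig();c=r.read_camera("wrist");g=cv2.cvtColor(c["frame"],cv2.COLOR_RGB2GRAY)
for y in (-12,12,18):
    xs=np.arange(-20,14,2); u=proj(c,[pt(J,[x,y,40]) for x in xs]); print(y,[(int(x),int(g[int(round(b)),int(round(a))]) if 0<=b<384 and 0<=a<512 else None) for x,(a,b) in zip(xs,u)])
s=r.state();print(s["force"].round(1),s["joint_vel"].round(3),s["t"])
E
```

```text
t: 26.95
ee_pos: [0.4567, 0.3519, 0.1869]
tool_rot: [-2.074, -2.012, -0.892]
force: [-0.2, -0.2, 0.4]
width: 0.0249
grip_force: 0.0
-12 [(-20, 170), (-18, 169), (-16, 167), (-14, 154), (-12, 94), (-10, 87), (-8, 83), (-6, 83), (-4, 87), (-2, 100), (0, 112), (2, 114), (4, 115), (6, 114), (8, 114), (10, 114), (12, 119)]
12 [(-20, 169), (-18, 170), (-16, 169), (-14, 167), (-12, 147), (-10, 94), (-8, 85), (-6, 83), (-4, 85), (-2, 144), (0, 189), (2, 205), (4, 204), (6, 183), (8, 140), (10, 115), (12, 112)]
18 [(-20, 168), (-18, 168), (-16, 167), (-14, 167), (-12, 134), (-10, 101), (-8, 83), (-6, 83), (-4, 88), (-2, 109), (0, 183), (2, 180), (4, 144), (6, 176), (8, 183), (10, 161), (12, 113)]
[-0.2 -0.6  0.5] [ 0.     0.002 -0.001 -0.006  0.004  0.004] 27.0
```

The lid's rear edge shows at jig x about -1.5 on both sides, so the box is square and home within camera error. The arm is clear and at rest, so I'm handing in.

```bash
python3 -c "
from rig import r
print(r.close_job())"
```

```text
the job is handed in; nothing more can be done
None
```

The job is handed in with no verdict shown: the box lies home against the end stop (lid edge within camera error), the screw is turned to about 0.1 N m above free turning (an estimated 50 N on the lid, as the clamping force could not be read directly), the arm is clear and at rest, and the marker, dish and screwdriver were not touched.

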